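# Snap the sample tube out of its spring clips

### The job

Snap the blue-capped sample tube straight forward out of the two sprung C-clips of its blue stand, through their open mouths, until it is well clear of them. Then lay it flat on the floor of the white tray and let go; leave the steel rod in the clips of the other stand.

Things in the scene. Friction and masses are not known exactly. Their poses are not given: they have to be found in the camera images.
- tube_mid (a point): Half-way point on the axis of the sample tube: 120 mm long, body 28 mm across, blue cap 35 mm across and 19 mm long, tapered tip, 60 g. z runs along the tube to the cap. At the start it lies level in its clips, this point midway between them, 85 mm above the worktop; between the clips 46 mm of body are free to grasp from above, with nothing before or behind it.
- tube_stand: Fixed stand, blue base 110x110x12 mm. Origin on the worktop under the clips' middle; z up. Clips' axis along y, 85 mm up; clips 10 mm wide at y = -28, +28 mm, on posts behind the tube. Mouths look along -x (forward). Two sprung jaws each, 22 mm above and below the axis, lips 17 mm forward; they part when the tube is pulled to -x with 5 to 15 N; it is clear 35 mm forward.
- tray: White open tray fixed to the worktop, 160 mm along its x axis, 220 mm along its y axis, walls 4 mm thick and 18 mm high, floor 4 mm thick. Origin at the centre of its underside, on the worktop; z up. The big centrifuge beyond it (front face at world x = 545 mm, from y = -90 mm to the left, about 0.2 m high) must be kept clear of.
- rod: Bystander: plain steel rod, 16 mm across and 130 mm long, lying level in the clips of a second, grey-based stand of the same make. Origin at the rod's centre, 85 mm above the worktop; the rod runs along its y axis.

How it is judged:
On the way:
1. the tube has come straight forward out of the clips: its mid-point at least 25 mm forward of the clip axis, still within 25 mm of the clips' middle sideways and of their height (x of tube_mid in the frame of tube_stand below -0.025 m and y of tube_mid in the frame of tube_stand between -0.025 and 0.025 m and z of tube_mid in the frame of tube_stand between 0.06 and 0.11 m), for 0.04 s.
At the end, for the whole second after the job is handed in: the tube lies flat (within about 10 degrees of level) and still on the floor of the white tray, its mid-point inside the walls and less than 28 mm above the worktop, and the steel rod is still in its clips, within 15 mm of where it began (x of tube_mid in the frame of tray between -0.065 and 0.065 m and y of tube_mid in the frame of tray between -0.095 and 0.095 m and z of tube_mid in the frame of tray below 0.028 m and angle between tube_mid's own z axis and vertical between 1.4 and 1.74 rad and linear speed of tube below 0.03 m/s and distance of rod from where it was at the start of the episode below 0.015 m); the robot touches nothing.
It fails at once if the steel rod is moved by more than 15 mm (distance of rod from where it was at the start of the episode above 0.015 m).
It also fails if it takes over 45 s, if anything falls off the work surface, if the arm or the gripper's body presses on something with over 40 N, if the wrist force passes 120 N, or if a joint passes its speed limit or range.

### The arm

A 7-joint arm with a two-finger parallel gripper is mounted at the origin on a cart in front of the work surface, level with it; the furniture and walls round the work are solid. World frame = base frame: x ahead of the robot, y to its left, z up, the work surface at z = 0. Lengths are in m, angles in rad, forces in N, time in s.
With the tool pointing down it reaches from about 0.425 to 0.875 m from the base axis. Payload 4.7 kg.
Tool frame: the origin (TCP) lies between the finger pads; the fingertips stand 14 mm ahead of it and the grasp point (between the pads) lies 5 mm behind it; z points along the fingers, y is the line along which they close (so a half turn about z gives the same grasp; the last joint's range is limited). The gripper opens to 87 mm and grips with 3 to 60 N. Pads are 19 mm wide; open, the fingers measure 117 mm over their backs; the gripper's body (75 mm by 190 mm) begins 51 mm behind the grasp point.
Start: joints at [1.297, 0.321, -0.07, 1.45, 0.023, 1.371, -0.057], TCP at [0.184, -0.623, 0.237] pointing down, gripper open.
Joint ranges: [-2.86, 2.86], [-0.3, 2.09], [-1.38, 1.24], [0.06, 2.45], [-1.56, 4.7], [0.09, 2.05], [-2.69, 2.69]. Speed limits (rad/s): [2.57, 2.57, 3.14, 3.14, 3.14, 3.14, 3.14].

### API

Orientations are given as a rotation vector (axis times angle).
In Python, from bench import ctrl gives the robot as it stands.
- The arm moves only by the shell command python3 -m inch 'ROWS' [OPENING] [FORCE]. ROWS is JSON, a list of rows, each a list of 6 numbers: the shift along the world's x, y, z in mm, then the turn, a rotation vector about the world's x, y, z in degrees. In form: [[tx, ty, tz, rx, ry, rz], ...]. A call has 1 to 20 rows; each row is the pose to reach, as a shift and turn from the pose commanded when the call began; what a row does not reach only later rows make up. A row lasts 1/8 s, in which the tool goes at most 62.5 mm and 10.7 degrees, less where a joint would pass 70% of its speed; a pose out of reach is approached as far as the arm can. A call with a gripper value outside its range is refused whole. OPENING is the finger opening in mm, from 0 to 87, set as the call begins (- or left out, the last holds). The fingers move at their own pace and stop on an object; FORCE is the grip in N (left out, the last holds). Time passes only in rows, so rows that repeat a pose let the fingers close. It gives the time, the measured TCP pose, the force, the opening and the grip force at its end, in the units of the state.
- ctrl.get_state(): the state, without advancing time (a new reading comes with each control period).
- ctrl.get_image(name): name is "scene" or "top" or "wrist"; returns (picture, depth): 400x640x3 uint8, red, green, blue; 400x640 float32, m along the optical axis (not along the pixel's ray), 0 where there is no reading.
- ctrl.camera_params(name): a dict with "mtx" (3x3 intrinsics, pixels), "T" (4x4, takes a point from camera to world coordinates). Camera axes: x right, y down, z forward; pixel columns grow to the right and rows downward; lengths in m; the calibration is good to about 2 mm. A picture is of the moment at which its call begins: read the wrist's pose just before it. camera_params takes no time and is no camera call; for the wrist camera it gives the pose at the moment of the call.
- ctrl.close_job(): hands the job in; it is judged then, once.
The state is a dict: "time": time; "joint_positions": joint angles; "qd": joint speeds; "joint_torque": joint torques, N m; "position": TCP position; "tool_rot": TCP orientation; "ft_force": force on the tool from outside, world axes, zero at the start; "torque": the same for the moment, N m; "grip_width": opening from 0.0 (shut) to 1.0 (fully open); "grip_force": force on a finger pad.
Only numpy, scipy, OpenCV 4.12 (cv2) and the standard library are available. Lean on these libraries where they do the work, as an engineer would, in place of code of your own. Each camera call takes 0.05 s, during which the arm holds its last target. There are 200 camera calls.

## Working session

There is one attempt and no reset: what is moved stays moved. The work goes in short steps, Python scripts to look and compute and a shell command to move; the robot and the scene stay as the last step left them, time stands still between calls to the robot, and variables do not carry over. Pictures are saved under pics/ and viewed, at most 10 in all, crops included, and the job is handed in when it is done.

```bash
mkdir -p pics; python3 - <<'E'
from bench import ctrl
import cv2,numpy as np
s=ctrl.get_state();print(s['time'],s['position'],s['tool_rot'],s['grip_width'])
for n in("scene","top"):
    p,d=ctrl.get_image(n);cv2.imwrite(f'pics/{n}0.png',p[:,:,::-1]);np.savez(f'{n}0.npz',p=p,d=d,**ctrl.camera_params(n))
    print(n,ctrl.camera_params(n))
E
```

```text
0.0 [ 0.18429532 -0.62277872  0.23547617] [-3.10730137e+00 -4.50285387e-01  5.88958984e-04] 0.9971741550561966
scene {'mtx': array([[397.70032026,   0.        , 321.81693409],
       [  0.        , 397.70032026, 195.13961244],
       [  0.        ,   0.        ,   1.        ]]), 'T': array([[-0.63184765, -0.53081737,  0.56480215,  0.0300753 ],
       [-0.77486627,  0.41498179, -0.47683581,  0.19169427],
       [ 0.01873012, -0.73893372, -0.67351774,  0.70729706],
       [ 0.        ,  0.        ,  0.        ,  1.        ]])}
top {'mtx': array([[428.11636296,   0.        , 318.3913467 ],
       [  0.        , 428.11636296, 189.83483434],
       [  0.        ,   0.        ,   1.        ]]), 'T': array([[ 0.02414098, -0.99423111,  0.10450696,  0.44129789],
       [-0.99966945, -0.02493252, -0.00627411, -0.20292576],
       [ 0.00884353, -0.10432095, -0.99450436,  0.94519414],
       [ 0.        ,  0.        ,  0.        ,  1.        ]])}
```

View pics/scene0.png

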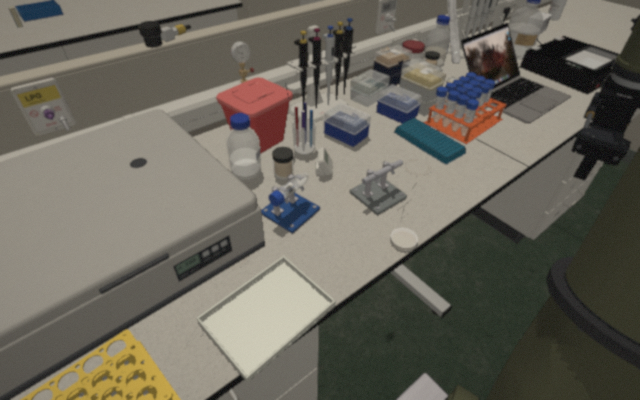

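View pics/top0.png

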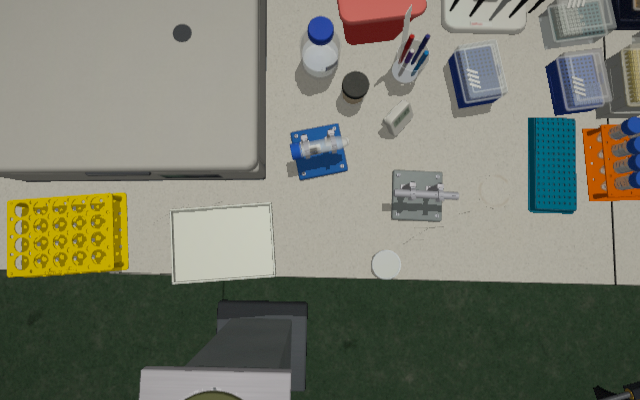

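The top view shows the blue stand around (320,152) with the cap at its left end (297,148), the rod stand around (418,195), and the tray around (223,243). The scene view agrees with that.

```bash
cat >h.py <<'E'
import numpy as np
def ray(K,T,uv,z):
    uv=np.atleast_2d(uv).astype(float)
    r=np.c_[uv,np.ones(len(uv))]@np.linalg.inv(K).T@T[:3,:3].T
    return T[:3,3]+r*((z-T[2,3])/r[:,2])[:,None]
def cloud(K,T,d):
    v,u=np.mgrid[:d.shape[0],:d.shape[1]]
    c=np.stack([(u-K[0,2])/K[0,0]*d,(v-K[1,2])/K[1,1]*d,d],-1)
    return c@T[:3,:3].T+T[:3,3]
E
python3 - <<'E'
import numpy as np,cv2
from h import *
f=np.load('top0.npz');p,d,K,T=f['p'],f['d'],f['mtx'],f['T']
P=cloud(K,T,d)
hsv=cv2.cvtColor(p,cv2.COLOR_RGB2HSV)
w=np.zeros(d.shape,bool);w[110:190,280:360]=1
blue=(hsv[...,0]>100)&(hsv[...,0]<125)&(hsv[...,1]>150)&w
base=blue&(P[...,2]<.025)&(d>0);cap=blue&(P[...,2]>.07)
q=np.argwhere(base)[:,::-1]
r=ray(K,T,q,.012)[:,:2]
R=cv2.minAreaRect((r*1000).astype(np.float32));print('base',R,cv2.boxPoints(R).round())
print('cap n',cap.sum(),P[cap].mean(0).round(4),P[cap].max(0))
up=w&(P[...,2]>.075)&(P[...,2]<.13)&(d>0)
X=P[up];print('up',len(X),X.min(0),X.max(0))
m=X[:,:2].mean(0);_,_,V=np.linalg.svd(X[:,:2]-m);print('axis',m,V[0],np.percentile((X[:,:2]-m)@V[0],[0,100]))
w[:]=0;w[190:300,150:290]=1
t=(hsv[...,1]<40)&(hsv[...,2]>205)&w
n,l,s,c=cv2.connectedComponentsWithStats(t.astype(np.uint8));i=1+s[1:,4].argmax()
q=np.argwhere(l==i)[:,::-1];r=ray(K,T,q,.018)[:,:2];R=cv2.minAreaRect((r*1000).astype(np.float32));print('tray',R,cv2.boxPoints(R).round())
w[:]=0;w[160:230,380:470]=1
X=P[w&(P[...,2]>.07)&(d>0)];print('rod',X.min(0),X.max(0),X.mean(0))
big=cv2.resize(p[110:190,270:370,::-1],None,fx=7,fy=7,interpolation=2);cv2.imwrite('pics/z.png',big)
E
```

```text
base ((625.2025756835938, -207.06759643554688), (106.9784164428711, 107.06946563720703), 12.857586860656738) [[ 561. -167.]
 [ 585. -271.]
 [ 689. -247.]
 [ 665. -143.]]
cap n 148 [ 0.6054 -0.1623  0.1159] [ 0.64512789 -0.14923106  0.94519414]
up 925 [ 0.59326151 -0.26663837  0.07748409] [ 0.65830057 -0.14837426  0.10879184]
axis [ 0.62163303 -0.20451104] [ 0.24195261 -0.97028807] [-0.05583737  0.06357377]Traceback (most recent call last):
  File "<stdin>", line 18, in <module>
ValueError: attempt to get argmax of an empty sequence
```

```bash
python3 - <<'E'
import numpy as np,cv2
from h import *
f=np.load('top0.npz');p,d,K,T=f['p'],f['d'],f['mtx'],f['T']
P=cloud(K,T,d);hsv=cv2.cvtColor(p,cv2.COLOR_RGB2HSV)
print(hsv[240,220],P[240,220],P[205,270],P[275,180])
w=np.zeros(d.shape,bool);w[195:295,160:285]=1
t=w&(np.abs(P[...,2]-.018)<.005)&(d>0);X=P[t][:,:2]
t2=w&(hsv[...,2]>hsv[240,220][2]-12)
n,l,s,c=cv2.connectedComponentsWithStats(t2.astype(np.uint8));i=1+s[1:,4].argmax();q=np.argwhere(l==i)[:,::-1]
for X in(X,ray(K,T,q,.012)[:,:2]):
    R=cv2.minAreaRect((X*1000).astype(np.float32));print('tray',len(X),R,cv2.boxPoints(R).round().tolist())
w[:]=0;w[160:230,380:470]=1
X=P[w&(P[...,2]>.07)&(d>0)];print('rod',X.min(0),X.max(0),X.mean(0))
big=cv2.resize(p[115:225,280:470,::-1],None,fx=4,fy=4,interpolation=2)
g=np.load('scene0.npz')['p'];b2=cv2.resize(g[150:240,250:420,::-1],None,fx=4,fy=4,interpolation=2)
cv2.imwrite('pics/z.png',cv2.resize(np.vstack([big[:,:680],b2[:,:680]]),None,fx=.74,fy=.74))
E
```

```text
[ 32  17 197] [0.4249597  0.00249464 0.00564337] [ 0.50303825 -0.10475046  0.01834151] [0.34804476 0.08484001 0.0059053 ]
tray 739 ((420.9532775878906, -4.2372283935546875), (160.20257568359375, 220.54969787597656), 5.517266750335693) [[331.0, 98.0], [352.0, -122.0], [511.0, -106.0], [490.0, 113.0]]
tray 6610 ((421.0241394042969, -6.652793884277344), (149.74781799316406, 211.88941955566406), 5.514939785003662) [[336.0, 92.0], [357.0, -119.0], [506.0, -105.0], [485.0, 106.0]]
rod [ 0.51565514 -0.48951909  0.07150591] [ 0.55437492 -0.36029871  0.10339392] [ 0.53102867 -0.42449502  0.09127489]
```

View pics/z.png

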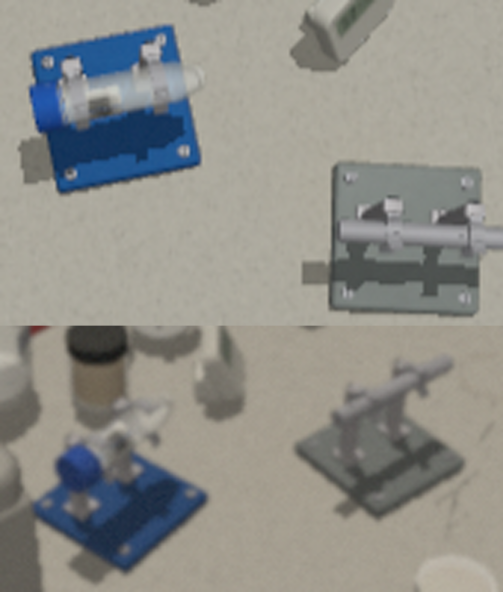

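The clip posts stand on the +x side of both stands, so "forward" for the blue stand is (-0.97, -0.23). The tube mid is at about (0.623, -0.207) with yaw about 13.5°, and the tray centre is at (0.421, -0.005) with yaw 5.5°. Next I'll hover over the tube.

```bash
python3 -m inch '[[44,42,0,0,0,9],[88,83,0,0,0,18],[132,125,0,0,0,26],[176,166,0,0,0,35],[220,208,0,0,0,44],[264,249,0,0,0,52],[308,291,0,0,0,61],[352,332,0,0,0,70],[396,374,0,0,0,79],[438,415,0,0,0,87],[438,415,0,0,0,87],[438,415,0,0,0,87],[438,415,0,0,0,87]]' 87
python3 - <<'E'
from bench import ctrl
import cv2,numpy as np
c=ctrl.camera_params("wrist");p,d=ctrl.get_image("wrist");cv2.imwrite('pics/w1.png',p[:,:,::-1]);np.savez('w1.npz',p=p,d=d,**c)
s=ctrl.get_state();print(s['time'],s['position'],s['tool_rot'],s['joint_positions'],c)
E
```

```text
time: 1.72
position: [0.6214, -0.2105, 0.2364]
tool_rot: [1.949, 2.464, -0.002]
ft_force: [-0.6, -0.2, -0.1]
grip_width: 1.001
grip_force: 0.0
1.775 [ 0.62143929 -0.21046447  0.23650031] [ 1.94932011e+00  2.46339836e+00 -1.88198568e-03] [ 0.71100347  0.38686308 -0.56458431  1.41817781  0.20763953  1.39606956
  0.37580462] {'mtx': array([[291.63209961,   0.        , 324.34543649],
       [  0.        , 291.63209961, 195.46854387],
       [  0.        ,   0.        ,   1.        ]]), 'T': array([[ 0.97339472,  0.2186568 ,  0.06849757,  0.601331  ],
       [ 0.22913037, -0.92702697, -0.29685059, -0.12848318],
       [-0.0014093 ,  0.30464767, -0.95246407,  0.38367753],
       [ 0.        ,  0.        ,  0.        ,  1.        ]])}
```

View pics/w1.png

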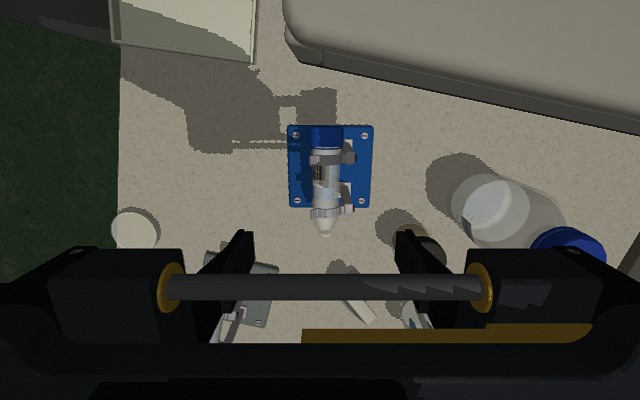

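The wrist view shows the blue base at about cols 288–373, rows 125–207. The tube runs down col ~325, with its cap end at row ~127 and tip at ~236, and the clip lips at rows ~157 and ~213. I'll refine from this image.

```bash
python3 - <<'E'
import numpy as np,cv2
from h import *
f=np.load('w1.npz');p,d,K,T=f['p'],f['d'],f['mtx'],f['T']
P=cloud(K,T,d);hsv=cv2.cvtColor(p,cv2.COLOR_RGB2HSV)
w=np.zeros(d.shape,bool);w[115:245,275:385]=1
blue=(hsv[...,0]>100)&(hsv[...,0]<125)&(hsv[...,1]>150)&w
base=blue&(P[...,2]<.03)
R=cv2.minAreaRect((ray(K,T,np.argwhere(base)[:,::-1],.012)[:,:2]*1000).astype(np.float32));print('base',R)
a=np.radians(13.3);ex=np.array([np.cos(a),np.sin(a)]);ey=np.array([-ex[1],ex[0]])
o=np.array([.6214,-.2105])
up=w&(P[...,2]>.06)&(d>0)&(P[...,2]<.14);X=P[up];x=(X[:,:2]-o)@ex*1000;y=(X[:,:2]-o)@ey*1000;z=X[:,2]*1000
print('y range',y.min(),y.max())
for b in range(-70,75,7):
    m=(y>=b)&(y<b+7)
    if m.sum()>5:print(b,m.sum(),'x',np.percentile(x[m],[2,50,98]).round(),'x at top',x[m][z[m]>np.percentile(z[m],70)].mean().round(1),'z98',np.percentile(z[m],98).round(1))
E
```

```text
base ((625.386962890625, -205.87416076660156), (107.24815368652344, 108.19319915771484), 12.821330070495605)
y range -57.641126907904386 62.21971363803751
-63 13 x [-7. -0.  6.] x at top 0.9 z98 91.6
-56 66 x [-8. -0.  8.] x at top -0.5 z98 94.0
-49 95 x [-10.  -0.  10.] x at top 0.1 z98 97.3
-42 141 x [-12.   1.  13.] x at top 1.0 z98 98.8
-35 174 x [-15.   5.  28.] x at top -3.6 z98 103.1
-28 310 x [-15.   6.  30.] x at top -5.2 z98 104.2
-21 285 x [-13.   7.  28.] x at top -1.5 z98 101.0
-14 164 x [-13.  -0.  13.] x at top 0.1 z98 98.7
-7 169 x [-13.   1.  14.] x at top -0.1 z98 98.5
0 172 x [-13.   1.  14.] x at top -0.4 z98 99.6
7 185 x [-13.   1.  14.] x at top -0.4 z98 99.6
14 183 x [-13.   1.  14.] x at top 0.2 z98 99.3
21 219 x [-13.   5.  29.] x at top -2.9 z98 103.5
28 340 x [-15.   6.  30.] x at top -4.8 z98 104.3
35 277 x [-13.   4.  28.] x at top -0.0 z98 100.7
42 228 x [-15.   1.  17.] x at top 0.8 z98 101.6
49 245 x [-15.   1.  17.] x at top 0.7 z98 101.9
56 280 x [-15.   0.  16.] x at top 0.6 z98 101.4
```

```bash
python3 -m inch '[[0,3,-30,0,0,0],[0,3,-65,0,0,0],[0,3,-100,0,0,0],[0,3,-130,0,0,0],[0,3,-150,0,0,0],[0,3,-150,0,0,0]]' 87
python3 -m inch '[[0,0,0,0,0,0],[0,0,0,0,0,0],[0,0,0,0,0,0],[0,0,0,0,0,0],[0,0,0,0,0,0],[0,0,0,0,0,0],[0,0,0,0,0,0],[0,0,0,0,0,0]]' 0 40
```

```text
time: 2.52
position: [0.6211, -0.2059, 0.0852]
tool_rot: [-1.945, -2.464, 0.002]
ft_force: [0.7, 0.0, 0.4]
grip_width: 1.003
grip_force: 0.0
time: 3.52
position: [0.6219, -0.2054, 0.0864]
tool_rot: [-1.945, -2.466, 0.001]
ft_force: [-1.8, -0.6, 0.4]
grip_width: 0.306
grip_force: 40.0
```

```bash
python3 -m inch '[[-6,-1,0,0,0,0],[-12,-3,0,0,0,0],[-19,-4,0,0,0,0],[-27,-6,0,0,0,0],[-35,-8,0,0,0,0],[-44,-10,0,0,0,0],[-54,-13,0,0,0,0],[-64,-15,0,0,0,0],[-68,-16,0,0,0,0],[-68,-16,0,0,0,0]]'
python3 - <<'E'
from bench import ctrl
import cv2,numpy as np
c=ctrl.camera_params("top");p,d=ctrl.get_image("top");cv2.imwrite('pics/t2.png',cv2.resize(p[100:300,160:480,::-1],None,fx=2,fy=2))
p,d=ctrl.get_image("scene");cv2.imwrite('pics/s2.png',cv2.resize(p[120:300,180:460,::-1],None,fx=2.5,fy=2.5))
E
```

```text
time: 4.78
position: [0.5543, -0.2215, 0.0867]
tool_rot: [1.945, 2.466, -0.0]
ft_force: [0.1, 0.4, -0.9]
grip_width: 0.312
grip_force: 40.0
```

View pics/s2.png

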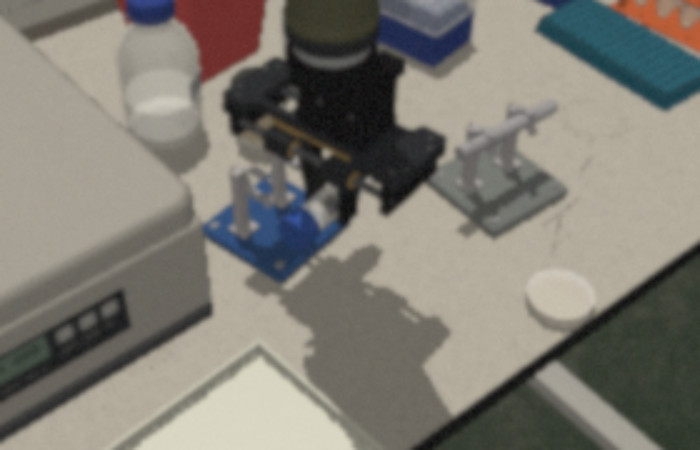

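The tube is out and held in the fingers, the clips are empty, and the rod is untouched. I'll back away in x first, then move left over the tray.

```bash
python3 -m inch '[[-30,0,10,0,0,0],[-65,0,20,0,0,-2],[-95,0,20,0,0,-4],[-122,0,20,0,0,-6],[-122,25,20,0,0,-8],[-122,60,20,0,0,-8],[-122,100,20,0,0,-8],[-122,140,20,0,0,-8],[-122,175,20,0,0,-8],[-122,192,20,0,0,-8],[-122,192,20,0,0,-8],[-122,192,20,0,0,-8]]'
python3 - <<'E'
from bench import ctrl
import cv2,numpy as np
p,d=ctrl.get_image("top");cv2.imwrite('pics/t3.png',cv2.resize(p[100:300,140:460,::-1],None,fx=2,fy=2))
c=ctrl.camera_params("wrist");p,d=ctrl.get_image("wrist");cv2.imwrite('pics/w3.png',p[:,:,::-1])
p,d=ctrl.get_image("scene");cv2.imwrite('pics/s3.png',cv2.resize(p[160:400,100:420,::-1],None,fx=2.4,fy=2.4))
print(ctrl.get_state()['joint_positions'])
E
```

```text
time: 6.38
position: [0.4326, -0.0307, 0.1066]
tool_rot: [2.114, 2.323, -0.0]
ft_force: [-0.6, 0.4, -1.4]
grip_width: 0.31
grip_force: 40.0
[ 0.75331954 -0.0032458  -0.73385421  2.09587195 -0.00252569  1.04825062
  0.1144231 ]
```

View pics/s3.png

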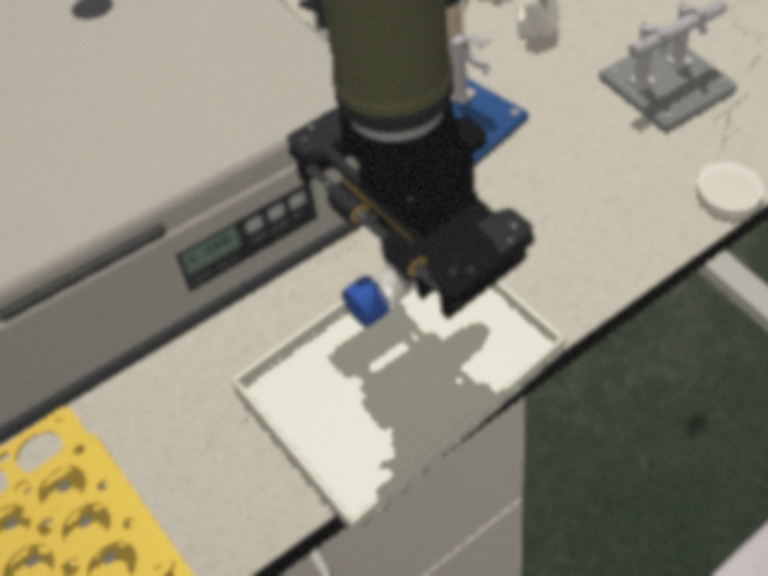

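The tube is held level over the tray and clear of the centrifuge. Lowering it now.

```bash
python3 -m inch '[[0,0,-20,0,0,0],[0,0,-45,0,0,0],[0,0,-65,0,0,0],[0,0,-76,0,0,0],[0,0,-80,0,0,0],[0,0,-82,0,0,0],[0,0,-82,0,0,0],[0,0,-82,0,0,0]]'
```

```text
time: 7.52
position: [0.4329, -0.0294, 0.0251]
tool_rot: [2.112, 2.325, 0.001]
ft_force: [-0.1, 0.6, -0.7]
grip_width: 0.313
grip_force: 40.0
```

```bash
python3 -m inch '[[0,0,-1,0,0,0],[0,0,-1,0,0,0],[0,0,-1,0,0,0],[0,0,-1,0,0,0],[0,0,-1,0,0,0],[0,0,-1,0,0,0]]' 55 
python3 -m inch '[[0,0,10,0,0,0],[0,0,30,0,0,0],[0,0,60,0,0,0],[0,-30,90,0,0,0],[0,-70,110,0,0,0],[0,-120,120,0,0,0],[0,-170,120,0,0,0],[0,-200,120,0,0,0],[0,-200,120,0,0,0],[0,-200,120,0,0,0]]'
python3 - <<'E'
from bench import ctrl
import cv2,numpy as np
from h import *
c=ctrl.camera_params("top");p,d=ctrl.get_image("top");cv2.imwrite('pics/t4.png',cv2.resize(p[100:300,140:460,::-1],None,fx=2,fy=2))
P=cloud(c['mtx'],c['T'],d);w=np.zeros(d.shape,bool);w[205:280,175:272]=1
X=P[w&(P[...,2]>.022)&(P[...,2]<.06)&(d>0)];print(len(X),X.min(0),X.max(0),X.mean(0))
X=P[160:230,380:470][(lambda z:(z>.07)&(z<.12))(P[160:230,380:470,2])];print('rod',X.min(0),X.max(0),X.mean(0))
E
```

```text
time: 8.28
position: [0.4325, -0.0293, 0.0236]
tool_rot: [2.112, 2.325, 0.0]
ft_force: [0.4, -0.0, -0.3]
grip_width: 0.63
grip_force: 0.0
time: 9.52
position: [0.4327, -0.2283, 0.1439]
tool_rot: [-2.111, -2.326, -0.001]
ft_force: [0.6, 0.5, 0.6]
grip_width: 0.632
grip_force: 0.0
751 [ 0.34567198 -0.09364991  0.02209003] [0.49725805 0.03027361 0.04365435] [ 0.41991856 -0.03094792  0.032004  ]
rod [ 0.51586154 -0.48957996  0.07012878] [ 0.55428841 -0.36019317  0.10253701] [ 0.53107683 -0.42429697  0.09127272]
```

View pics/t4.png

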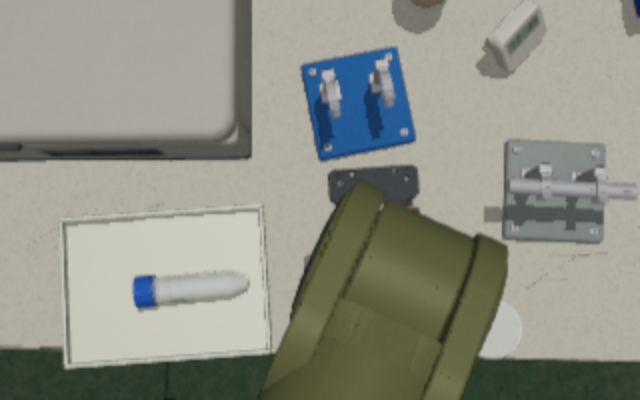

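The tube lies flat in the tray (crop px ~135–248, 290) and the rod hasn't moved. I'll wait briefly to check that it isn't rolling.

```bash
cat >m.py <<'E'
from bench import ctrl
import numpy as np
from h import *
c=ctrl.camera_params("top");p,d=ctrl.get_image("top")
P=cloud(c['mtx'],c['T'],d);w=np.zeros(d.shape,bool);w[215:272,185:264]=1
X=P[w&(P[...,2]>.022)&(P[...,2]<.06)&(d>0)];print(len(X),X.min(0),X.max(0),np.median(X,0))
E
python3 m.py; python3 -m inch '[[0,0,0,0,0,0],[0,0,0,0,0,0],[0,0,0,0,0,0],[0,0,0,0,0,0],[0,0,0,0,0,0],[0,0,0,0,0,0],[0,0,0,0,0,0],[0,0,0,0,0,0]]' | head -1; python3 m.py
```

```text
754 [ 0.3974157  -0.09355369  0.02207172] [0.43777611 0.02595502 0.04270922] [ 0.42055759 -0.02965968  0.03219244]
time: 10.62
756 [ 0.39743654 -0.0933956   0.02213914] [0.43777678 0.02515371 0.04237329] [ 0.42061717 -0.03003799  0.03219582]
```

The tube is still, so I'm handing in.

```bash
python3 -c "
from bench import ctrl
print(ctrl.close_job())"
```

```text
the job is handed in; nothing more can be done
None
```

The job is handed in: the tube was snapped straight forward out of its clips and lies flat and still on the tray floor, the rod is still in its clips where it began, and the gripper is open and clear; the hand-in call returned no verdict.

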